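# Line up the vacuum elbow on the lab manifold

## Task

The brass elbow on the vacuum manifold has only been started on its threaded stub. Screw it on clockwise, seen from above, until its hose outlet points along the raised black mark on its own white flange; stop there without running well past the mark, and let go. Leave the tee on the other port as it is.

Things in the scene. Friction and masses are not known exactly. Their poses are not given: they have to be found in the camera images.
- elbow_hub (a point): Brass elbow, the only fitting on the grey 3-port manifold with ONE outlet. Centre of its square block (24 x 24 mm, 26 high; flat sides beside the outlet), on its upright turning axis, 103 mm above bench, 38 above flange. x along outlet, z up. Already on the thread: only turns, height constant, 0.1 N m friction holds it. Starts 40-77 deg counter-clockwise of the mark: one grasp does it.
- elbow_outlet (a point): Centre of the open end of the elbow's level, ribbed hose outlet (16 mm across the ribs), 46 mm out from the turning axis and at the height of elbow_hub. It turns with the elbow; clockwise from above is screwing on.
- port_mark (a point): Raised black bar on the elbow's round white flange (124 mm across): 23 x 6 mm, 2 high, pointing radially out, 38 to 61 mm from the axis. This point is on its top, 46 mm from the axis, 36 below outlet height: straight under elbow_outlet when lined up. x outward along the bar, y counter-clockwise. Fixed. The other two ports (plug, tee) have such bars too, at their own angles.
- tee_end (a point): End of one of the two opposite outlets of the brass tee, 36 mm from the tee's axis, 103 mm above the bench; x along this outlet. The tee (72 mm end to end, block and height like the elbow's) sits on another port of the manifold, 135 or 270 mm from the elbow; a hexagonal plug is on the third. It can turn but must be left as it is.

How it is judged:
By the outcome, as a careful person would: the job done as asked, in the order asked, and still so for the second after the job is handed in, with the robot touching nothing.
It also fails if it takes over 34 s, if anything falls off the work surface, if the arm or the gripper's body presses on something with over 40 N, if the wrist force passes 120 N, or if a joint passes its speed limit or range.

## Robot

A 6-joint arm with a two-finger parallel gripper is mounted at the origin on the work surface. World frame = base frame: x ahead of the robot, y to its left, z up, the work surface at z = 0. Lengths are in m, angles in rad, forces in N, time in s.
With the tool pointing down it reaches from about 0.25 to 0.775 m from the base axis. Payload 4 kg.
Tool frame: the origin (TCP) lies midway between the tips of the shut fingers; the grasp point (between the pads) lies 19 mm behind it (r.grasp_offset is the distance from the TCP to the grasp point, in m); y points along the fingers, z is the direction in which the jaws open and shut, and the axes are right-handed (so a half turn about y gives the same grasp; the last joint's range is limited). The gripper opens to 94 mm and grips with 3 to 60 N. Pads are 16 mm wide; open, the fingers measure 119 mm over their backs; the gripper's body (75 mm by 177 mm) begins 78 mm behind the grasp point.
Start: joints at [1.138, 0.087, 1.371, -0, 1.684, -0.103], TCP at [0.178, 0.52, 0.206] pointing down, gripper open.
Joint ranges: [-3.1, 3.1], [-0.76, 2.03], [0.27, 2.55], [-1.08, 4.22], [0.17, 2.65], [-2.57, 2.57]. Speed limits (rad/s): [2.79, 2.79, 3.14, 3.14, 3.14, 3.14].

## Interface

Orientations are given as a 3x3 rotation matrix whose columns are the frame's x, y, z axes.
In Python, from bench import r, imaging gives the robot as it stands.
- The arm moves only by the tool step_arm, never from a script. Its argument "steps" is a list of rows, each a list of 2 entries, a list of its own where there are three numbers: the shift along the tool's x, y, z in units of 25 mm (1.0 is 25 mm), then the turn, a rotation vector about the tool's x, y, z in units of 8 degrees (1.0 is 8 degrees). A call has 1 to 8 rows; each row is the pose to reach, as a shift and turn from the pose commanded when the call began, along the tool's axes at that moment; what a row does not reach only later rows make up. A row lasts 1/10 s, in which the tool goes at most 50 mm and 8.59 degrees, less where a joint would pass 70% of its speed; a pose out of reach is approached as far as the arm can. A call with a gripper value outside its range is refused whole. "fingers" is the closure in counts, from 0 (fully open) to 255 (shut), set as the call begins (left out, the last holds). The fingers move at their own pace and stop on an object; the grip force is fixed at half the most. Time passes only in rows, so rows that repeat a pose let the fingers close. It gives the time, the measured TCP pose, the force and the opening at its end, in the units of the state.
- r.read_state(): the state, without advancing time (a new reading comes with each control period).
- imaging.grab_frame(name): name is "scene" or "top" or "wrist"; returns (picture, depth): 480x640x3 uint8, blue, green, red; 480x640 float32, m along the optical axis (not along the pixel's ray), 0 where there is no reading.
- imaging.camera_params(name): a dict with "fx", "fy", "cx", "cy" (pixels), "R" (3x3) and "t" (3): a world point X has camera coordinates R X + t; the wrist camera has in their place "hand_eye" (4x4, takes a point from camera to tool coordinates, whose origin is the TCP and whose axes are the tool frame's). Camera axes: x right, y down, z forward; pixel columns grow to the right and rows downward; lengths in m; the calibration is good to about 2 mm. A picture is of the moment at which its call begins: read the wrist's pose just before it. camera_params takes no time and is no camera call.
- r.hand_in(): hands the job in, once; it reports no verdict.
The state is a dict: "t": time; "joint_positions": joint angles; "joint_vel": joint speeds; "joint_torque": joint torques, N m; "position": TCP position; "eef_rot": TCP orientation; "contact_force": force on the tool from outside, world axes, zero at the start; "torque": the same for the moment, N m; "finger_gap": finger opening in m.
Only numpy, scipy, OpenCV 4.12 (cv2) and the standard library are available. Lean on these libraries where they do the work, as an engineer would, in place of code of your own. Each camera call takes 0.05 s, during which the arm holds its last target. There are 200 camera calls.

## Working session

There is one attempt and no reset: what is moved stays moved. The work goes in short steps, Python scripts to look and compute and a tool call to move; the robot and the scene stay as the last step left them, time stands still between calls to the robot, and variables do not carry over. Pictures are saved under pics/ and viewed, about 8 in all and at most 12, crops included, and the job is handed in when it is done.

Besides the shell and the picture viewer there is one more tool, called after ">>>" as name([rows], argument=value, ...), one row to a line, values as JSON. step_arm: Moves the arm, as the interface text tells. Its arguments: {"type":"object","properties":{"steps":{"type":"array"},"fingers":{"type":"number"}},"required":["steps"]}

```bash
mkdir -p pics; python3 - <<'E'
from bench import r, imaging
import cv2,numpy as np
s=r.read_state();print(s['t'],s['position'],s['eef_rot'],s['finger_gap'])
for n in("scene","top","wrist"):
    p,d=imaging.grab_frame(n);cv2.imwrite(f"pics/{n}0.png",p);np.save(f"{n}0.npy",d)
    c=imaging.camera_params(n);print(n,{k:np.round(v,4).tolist() for k,v in c.items()})
E
```

```text
0.0 [0.17789237 0.51985175 0.20429271] [[ 9.46109438e-01 -9.60047316e-04  3.23845656e-01]
 [-3.23846974e-01 -2.00040567e-03  9.46107359e-01]
 [-2.60485143e-04 -9.99997538e-01 -2.20351111e-03]] 0.09414271528945937
scene {'fx': 446.4338, 'fy': 446.4338, 'cx': 323.5546, 'cy': 246.6141, 'R': [[0.4041, 0.9147, 0.0089], [0.5523, -0.2361, -0.7995], [-0.7292, 0.328, -0.6006]], 't': [-0.2599, -0.2165, 1.1664]}
top {'fx': 440.1975, 'fy': 440.1975, 'cx': 320.4077, 'cy': 240.273, 'R': [[0.0018, -1.0, -0.0007], [-0.9953, -0.0017, -0.097], [0.097, 0.0009, -0.9953]], 't': [0.0111, 0.6068, 0.722]}
wrist {'fx': 423.277, 'fy': 423.277, 'cx': 315.3193, 'cy': 240.423, 'hand_eye': [[-0.0004, 0.9601, 0.2796, -0.0835], [-0.0001, -0.2796, 0.9601, -0.1788], [1.0, 0.0003, 0.0002, 0.0007], [0.0, 0.0, 0.0, 1.0]]}
```

View pics/top0.png

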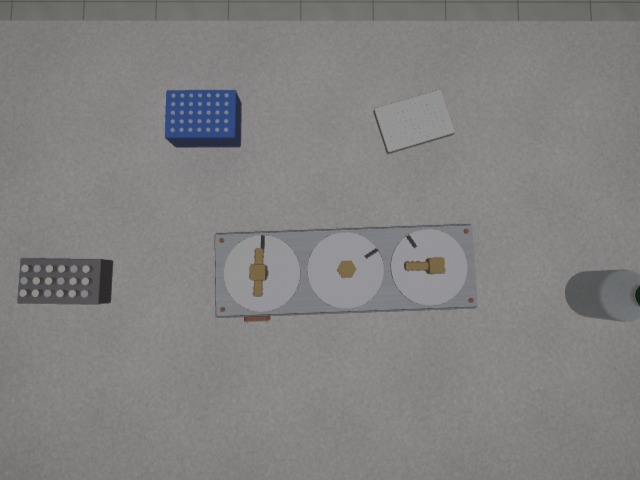

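View pics/scene0.png

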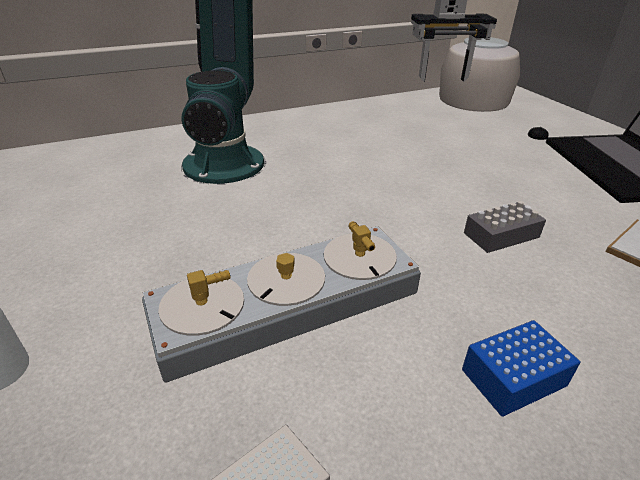

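The top view shows the elbow on the right (block ~(436,266), outlet ~(408,266), mark ~(411,241)). The tee is on the left and the plug in the middle. Next I measure.

```bash
cat > h.py <<'E'
import cv2,numpy as np
from bench import imaging
def ray(c,uv,z):
    R=np.array(c['R']);t=np.array(c['t']);C=-R.T@t
    d=R.T@np.array([(uv[0]-c['cx'])/c['fx'],(uv[1]-c['cy'])/c['fy'],1]);return C+d*(z-C[2])/d[2]
def comps(m,amin):
    n,l,s,ce=cv2.connectedComponentsWithStats(m.astype(np.uint8));return [(l==i) for i in range(1,n) if s[i,4]>=amin]
def ang(v):return np.degrees(np.arctan2(v[1],v[0]))
def masks(p):
    hsv=cv2.cvtColor(p,cv2.COLOR_BGR2HSV);H,S,V=cv2.split(hsv)
    return (S>110)&(H>14)&(H<32)&(V>50), V<70
E
python3 - <<'E'
from h import *
for n,win in(("top",(385,220,475,312)),("scene",(150,262,250,340))):
    p=cv2.imread(f"pics/{n}0.png");c=imaging.camera_params(n)
    x0,y0,x1,y1=win;w=np.zeros(p.shape[:2],bool);w[y0:y1,x0:x1]=1
    b,k=masks(p);b&=w;k&=w
    # outer flange: bright, low-sat
    hsv=cv2.cvtColor(p,cv2.COLOR_BGR2HSV);print(n,'px flange',p[290,430] if n=="top" else p[315,190],'plate',p[305,470] if n=="top" else p[345,180])
    v=hsv[...,2]; g=(p[...,2].astype(int)-p[...,0])  # red-blue: flange is warmer
    f=w&((g>-2)&(v>120)|b|k)
    f=max(comps(f,200),key=lambda m:m.sum()).astype(np.uint8)
    ct=max(cv2.findContours(f,0,1)[0],key=cv2.contourArea)
    hull=cv2.convexHull(ct)[:,0]
    P=np.array([ray(c,q,.065) for q in ct[:,0]])[:,:2]
    A=np.c_[2*P,np.ones(len(P))]
    keep=np.ones(len(P),bool)
    for _ in range(8):
        s=np.linalg.lstsq(A[keep],(P[keep]**2).sum(1),rcond=None)[0];cen=s[:2];rad=np.sqrt(s[2]+cen@cen)
        keep=abs(np.hypot(*(P-cen).T)-rad)<.003
    print(' flange',cen.round(4),rad.round(4),keep.mean())
    for m in comps(k,15):
        v_,u_=np.nonzero(m);Q=np.array([ray(c,q,.067) for q in zip(u_,v_)])[:,:2]
        d=Q.mean(0)-cen;w_,e=np.linalg.eigh(np.cov(Q.T));print(' dark',m.sum(),Q.mean(0).round(4),'r',np.hypot(*d).round(4),'ang',ang(d).round(1),'axis',ang(e[:,1]).round(1))
    for m in comps(b,40):
        v_,u_=np.nonzero(m);Q=np.array([ray(c,q,.11) for q in zip(u_,v_)])[:,:2]
        rr=cv2.minAreaRect(Q.astype(np.float32)*1000);print(' brass',m.sum(),Q.mean(0).round(4),Q.min(0).round(4),Q.max(0).round(4),rr)
    cv2.imwrite(f"pics/{n}_crop.png",cv2.resize(p[y0-20:y1+20,x0-20:x1+20],None,fx=4,fy=4,interpolation=2))
E
```

```text
top px flange [153 149 150] plate [128 124 122]
 flange [ 0.5889 -0.1719] 0.0658 0.26666666666666666
 dark 38 [ 0.6027 -0.1345] r 0.0398 ang 69.8 axis -144.7
scene px flange [175 181 189] plate [179 180 175]
 flange [ 0.5385 -0.1645] 0.0796 0.1497175141242938
 dark 50 [ 0.606  -0.1361] r 0.0732 ang 22.8 axis -147.4
 dark 61 [ 0.6556 -0.128 ] r 0.1227 ang 17.3 axis 80.7
 brass 744 [ 0.5785 -0.1565] [ 0.5466 -0.1767] [ 0.6188 -0.1183] ((583.0596313476562, -147.4549560546875), (57.61402893066406, 72.4564208984375), 88.38026428222656)
```

View pics/top_crop.png

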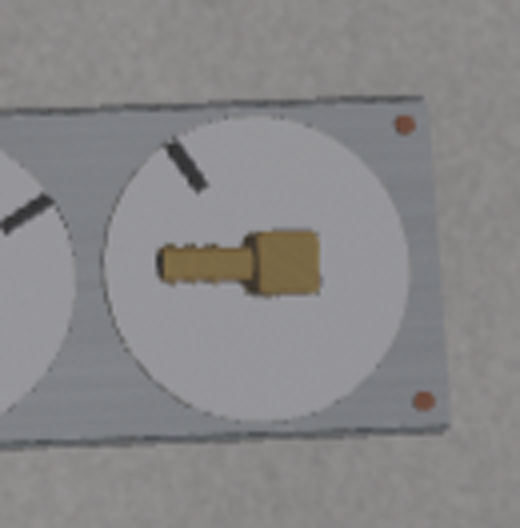

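The crop shows the flange centre at ~(257,269), the mark from (170,145) to (203,188), the block at (288,263) and the outlet end at (160,264). I'll refit with adjusted thresholds.

```bash
python3 - <<'E'
from h import *
c=imaging.camera_params("top");p=cv2.imread("pics/top0.png")
w=np.zeros(p.shape[:2],bool);w[222:312,387:475]=1
hsv=cv2.cvtColor(p,cv2.COLOR_BGR2HSV)
b=w&(hsv[...,1]>75)&(hsv[...,0]>10)&(hsv[...,0]<35)
b=max(comps(b,40),key=lambda m:m.sum())
g=p[...,1].astype(int)
f=w&(g>137);f=max(comps(f,500),key=lambda m:m.sum()).astype(np.uint8)
ct=max(cv2.findContours(f,0,1)[0],key=cv2.contourArea)
hu=cv2.convexHull(ct)[:,0].astype(np.float32)
P=np.array([ray(c,q,.065) for q in hu])[:,:2]
(cx,cy),(a,bb),_=cv2.fitEllipse((P*1000).astype(np.float32));cen=np.array([cx,cy])/1000
print('flange',cen,a,bb)
k=w&(p.max(2)<95);
for m in comps(k,15):
    v,u=np.nonzero(m);Q=np.array([ray(c,q,.067) for q in zip(u,v)])[:,:2];d=Q.mean(0)-cen
    if np.hypot(*d)<.03 or np.hypot(*d)>.065: continue
    e=np.linalg.eigh(np.cov(Q.T))[1][:,1];print('mark',m.sum(),Q.mean(0),np.hypot(*d),ang(d),ang(e))
v,u=np.nonzero(b);
for z in(.103,.116):
    Q=np.array([ray(c,q,z) for q in zip(u,v)])[:,:2];print('brass',z,Q.min(0),Q.max(0))
Q=np.array([ray(c,q,.103) for q in zip(u,v)])[:,:2]
o=Q[Q[:,1]>cen[1]+.018];e=np.linalg.eigh(np.cov(o.T))[1][:,1];print('outlet',o.mean(0),ang(e),ang(o.mean(0)-cen))
T=np.array([ray(c,q,.116) for q in zip(u,v)])[:,:2];T=T[T[:,1]<cen[1]+.010];print('block',T.mean(0),T.min(0),T.max(0))
E
```

```text
flange [ 0.56104486 -0.16322469] 122.49976348876953 122.55561828613281
mark 47 [ 0.60211852 -0.1348104 ] 0.04994413854775758 34.67503471096173 -144.26752495535916
brass 0.103 [ 0.54968467 -0.17729449] [ 0.57265538 -0.11752257]
brass 0.116 [ 0.54938115 -0.17365482] [ 0.57190913 -0.11503495]
outlet [ 0.56117828 -0.13191061] 90.08349444437297 89.75587897657275
block [ 0.56119552 -0.16346384] [ 0.54938115 -0.17365482] [ 0.57190913 -0.1537177 ]
```

Hub is at (0.561, -0.163), with the outlet at 90° and the mark at about 35°, so about 55° clockwise. I move over with jaws along world x.

>>> step_arm([
  [[1.4, 0, -1.25], [0, 0.55, 0]],
  [[2.8, 0, -2.5], [0, 1.1, 0]],
  [[4.2, 0, -3.75], [0, 1.65, 0]],
  [[5.6, 0, -5.0], [0, 2.2, 0]],
  [[7.0, 0, -6.25], [0, 2.75, 0]],
  [[8.4, 0, -7.5], [0, 3.3, 0]],
  [[9.8, 0, -8.75], [0, 3.85, 0]],
  [[11.2, 0, -10.0], [0, 4.4, 0]],
], fingers=0)

```text
t: 0.95
position: [0.3624, 0.1914, 0.2054]
eef_rot: [[0.584, 0.0, 0.812], [-0.812, 0.0, 0.584], [0.0, -1.0, 0.0]]
contact_force: [0.4, -0.1, -0.1]
finger_gap: 0.0939
```

```bash
cat >> h.py <<'E'
def go(yaw_deg,x,y,z):
    from bench import r
    s=r.read_state();R=np.array(s['eef_rot']);p=np.array(s['position'])
    y0=ang(R[:,2]);print('t',s['t'],'p',p.round(4),'yaw',y0.round(2),'tilt',R[2].round(4),'q6',round(s['joint_positions'][5],3),'F',np.round(s['contact_force'],1),'M',np.round(s['torque'],2),'gap',round(s['finger_gap'],4))
    print('shift units',(R.T@(np.array([x,y,z])-p)/.025).round(2),'turn y units',round((y0-yaw_deg)/8,2))
E
python3 -c "
from h import *
go(0,.561,-.163,.206)"
```

```text
t 0.95 p [0.3624 0.1914 0.2054] yaw 35.74 tilt [ 0.e+00 -1.e+00  4.e-04] q6 -0.276 F [ 0.4 -0.1 -0.1] M [-0.06 -0.03  0.  ] gap 0.0939
shift units [16.15 -0.03 -1.83] turn y units 4.47
```

>>> step_arm([
  [[2.0, 0, -0.2], [0, 0.6, 0]],
  [[4.0, 0, -0.4], [0, 1.2, 0]],
  [[6.0, 0, -0.7], [0, 1.8, 0]],
  [[8.0, 0, -0.9], [0, 2.4, 0]],
  [[10.0, 0, -1.2], [0, 3.0, 0]],
  [[12.0, 0, -1.4], [0, 3.6, 0]],
  [[14.0, 0, -1.6], [0, 4.1, 0]],
  [[16.15, 0, -1.83], [0, 4.47, 0]],
])

```text
t: 1.75
position: [0.5591, -0.1571, 0.205]
eef_rot: [[-0.0, -0.0, 1.0], [-1.0, 0.001, -0.0], [-0.001, -1.0, -0.0]]
contact_force: [0.8, 0.2, 0.0]
finger_gap: 0.0937
```

>>> step_arm([
  [[0, 0, 0], [0, 0, 0]],
  [[0, 0, 0], [0, 0, 0]],
])

```text
t: 1.95
position: [0.5583, -0.1558, 0.204]
eef_rot: [[0.001, -0.003, 1.0], [-1.0, 0.002, 0.001], [-0.002, -1.0, -0.003]]
contact_force: [-0.7, 0.6, -0.7]
finger_gap: 0.094
```

```bash
python3 -c "
from h import *
go(0,.561,-.163,.084)
p,d=imaging.grab_frame('wrist');cv2.imwrite('pics/w1.png',p)"
```

```text
t 1.95 p [ 0.5583 -0.1558  0.204 ] yaw 0.06 tilt [-0.0016 -1.     -0.0026] q6 -0.371 F [-0.7  0.6 -0.7] M [-0.06  0.11 -0.02] gap 0.094
shift units [0.3  4.8  0.12] turn y units 0.01
```

View pics/w1.png

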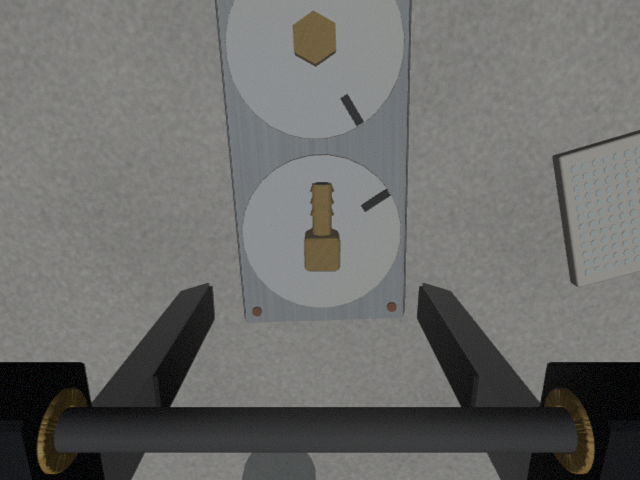

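The wrist view shows the elbow block at ~(322,250), the outlet pointing up in the image, and the mark at ~(376,200). I measure again from here.

```bash
cat >> h.py <<'E'
def wcam():
    from bench import r
    s=r.read_state();c=dict(imaging.camera_params('wrist'));H=np.array(c['hand_eye'])
    T=np.eye(4);T[:3,:3]=s['eef_rot'];T[:3,3]=s['position'];M=np.linalg.inv(T@H);c['R']=M[:3,:3];c['t']=M[:3,3];return c
E
python3 - <<'E'
from h import *
c=wcam();p=cv2.imread("pics/w1.png")
w=np.zeros(p.shape[:2],bool);w[146:316,232:412]=1
f=w&(p[...,1]>p[...,0].astype(int)-1)&(p[...,1]>0)
print(p[290,300],p[312,320],p[250,240])
hsv=cv2.cvtColor(p,cv2.COLOR_BGR2HSV);b=w&(hsv[...,1]>75)&(hsv[...,0]>10)&(hsv[...,0]<35);b=max(comps(b,40),key=lambda m:m.sum())
k=w&(p.max(2)<95)
# flange edge: canny points in annulus around predicted
e=cv2.Canny(cv2.GaussianBlur(p,(5,5),0),25,60)>0
v,u=np.nonzero(e&w);P=np.array([ray(c,q,.065) for q in zip(u,v)])[:,:2];cen=np.array([.561,-.163])
for tol in(.006,.004,.003,.002,.002):
    K=abs(np.hypot(*(P-cen).T)-.062)<tol
    A=np.c_[2*P[K],np.ones(K.sum())];s=np.linalg.lstsq(A,(P[K]**2).sum(1),rcond=None)[0];cen=s[:2]
print('flange',cen,np.sqrt(s[2]+cen@cen),K.sum())
for m in comps(k,100):
    v,u=np.nonzero(m);Q=np.array([ray(c,q,.067) for q in zip(u,v)])[:,:2];d=Q.mean(0)-cen
    E=np.linalg.eigh(np.cov(Q.T))[1][:,1];print('dark',m.sum(),Q.mean(0),np.hypot(*d),ang(d),ang(E))
v,u=np.nonzero(b);Q=np.array([ray(c,q,.103) for q in zip(u,v)])[:,:2]
o=Q[(Q[:,1]>cen[1]+.018)];E=np.linalg.eigh(np.cov(o.T))[1][:,1];print('outlet',o.mean(0),ang(E),ang(o.mean(0)-cen),'tip',Q[:,1].max()-cen[1])
T=np.array([ray(c,q,.116) for q in zip(u,v)])[:,:2];T=T[T[:,1]<cen[1]+.008];print('block top x',T[:,0].min(),T[:,0].max(),T.mean(0))
E
```

```text
[143 142 140] [120 116 113] [120 119 116]
flange [ 0.56105339 -0.16008035] 0.06130502085458628 557
dark 284 [ 0.62599796 -0.1543899 ] 0.0651933945008779 5.007479048577471 92.37244131732331
dark 125 [ 0.49538194 -0.14692212] 0.06697670804415803 168.66998153883875 92.28277894613879
dark 130 [ 0.56420761 -0.12630346] 0.033923848648335024 84.66496586436841 116.92453945500833
dark 256 [ 0.60191041 -0.13166012] 0.04976952073528204 34.82256407584402 -145.57068567110716
dark 255 [ 0.56166165 -0.1585905 ] 0.0016092404162535016 67.79137001938095 -178.9933655980224
outlet [nan nan] nan nan tip 0.009872595788581767
block top x 0.5497864229238734 0.5723735393349821 [ 0.5608109  -0.16114772]
  avg = a.mean(axis, **keepdims_kw)
  ret = um.true_divide(
<stdin>:19: RuntimeWarning: Degrees of freedom <= 0 for slice
  c *= np.true_divide(1, fact)
  c *= np.true_divide(1, fact)
<stdin>:19: RuntimeWarning: Mean of empty slice.
```

>>> step_arm([
  [[0.25, 0.5, 0.11], [0, 0, 0]],
  [[0.25, 1.5, 0.11], [0, 0, 0]],
  [[0.25, 2.5, 0.11], [0, 0, 0]],
  [[0.25, 3.5, 0.11], [0, 0, 0]],
  [[0.25, 4.4, 0.11], [0, 0, 0]],
  [[0.25, 4.8, 0.11], [0, 0, 0]],
  [[0.25, 4.8, 0.11], [0, 0, 0]],
])

```text
t: 2.7
position: [0.5599, -0.16, 0.0836]
eef_rot: [[0.004, -0.003, 1.0], [-1.0, 0.001, 0.004], [-0.001, -1.0, -0.003]]
contact_force: [-0.7, 0.1, 0.1]
finger_gap: 0.0945
```

```bash
python3 -c "
from h import *
go(0,.561,-.162,.084)"
```

```text
t 2.7 p [ 0.5599 -0.16    0.0836] yaw 0.22 tilt [-0.0014 -1.     -0.0034] q6 -0.38 F [-0.7  0.1  0.1] M [-0.07  0.03  0.09] gap 0.0945
shift units [ 0.08 -0.02  0.04] turn y units 0.03
```

Centre slightly, then close.

>>> step_arm([
  [[0.08, 0, 0.04], [0, 0.02, 0]],
  [[0.08, 0, 0.04], [0, 0.02, 0]],
])

```text
t: 2.9
position: [0.5635, -0.1638, 0.0874]
eef_rot: [[-0.0, 0.003, 1.0], [-1.0, -0.001, -0.0], [0.001, -1.0, 0.003]]
contact_force: [0.1, -0.1, -1.1]
finger_gap: 0.0937
```

>>> step_arm([
  [[0, 0, 0], [0, 0, 0]],
  [[0, 0, 0], [0, 0, 0]],
  [[0, 0, 0], [0, 0, 0]],
  [[0, 0, 0], [0, 0, 0]],
  [[0, 0, 0], [0, 0, 0]],
  [[0, 0, 0], [0, 0, 0]],
  [[0, 0, 0], [0, 0, 0]],
  [[0, 0, 0], [0, 0, 0]],
], fingers=255)

```text
t: 3.7
position: [0.5624, -0.1633, 0.0854]
eef_rot: [[-0.0, -0.0, 1.0], [-1.0, 0.0, -0.0], [-0.0, -1.0, -0.0]]
contact_force: [-0.7, -1.2, 0.2]
finger_gap: 0.0335
```

```bash
python3 -c "
from h import *
go(-55,.561,-.162,.084)"
```

```text
t 3.7 p [ 0.5624 -0.1633  0.0854] yaw -0.02 tilt [-1.e-04 -1.e+00 -0.e+00] q6 -0.379 F [-0.7 -1.2  0.2] M [-0.08  0.04  0.03] gap 0.0335
shift units [-0.05  0.06 -0.05] turn y units 6.87
```

>>> step_arm([
  [[0, 0, 0], [0, 0, 0]],
  [[0, 0, 0], [0, 0, 0]],
  [[0, 0, 0], [0, 0, 0]],
  [[0, 0, 0], [0, 0, 0]],
  [[0, 0, 0], [0, 0, 0]],
])

```text
t: 4.2
position: [0.5625, -0.1634, 0.0854]
eef_rot: [[-0.0, 0.0, 1.0], [-1.0, 0.0, -0.0], [-0.0, -1.0, 0.0]]
contact_force: [0.5, -0.8, -1.3]
finger_gap: 0.024
```

```bash
python3 -c "
from h import *
go(-55,.561,-.162,.084)"
```

```text
t 4.2 p [ 0.5625 -0.1634  0.0854] yaw -0.01 tilt [-1.e-04 -1.e+00  2.e-04] q6 -0.379 F [ 0.5 -0.8 -1.3] M [-0.13 -0.06  0.07] gap 0.024
shift units [-0.05  0.06 -0.06] turn y units 6.87
```

Gripped at 24 mm. I turn about 51° first, then look.

>>> step_arm([
  [[0, 0, 0], [0, 0.6, 0]],
  [[0, 0, 0], [0, 1.4, 0]],
  [[0, 0, 0], [0, 2.2, 0]],
  [[0, 0, 0], [0, 3.0, 0]],
  [[0, 0, 0], [0, 3.8, 0]],
  [[0, 0, 0], [0, 4.6, 0]],
  [[0, 0, 0], [0, 5.4, 0]],
  [[0, 0, 0], [0, 6.0, 0]],
])

```text
t: 5.0
position: [0.5615, -0.163, 0.0854]
eef_rot: [[-0.746, -0.002, 0.666], [-0.666, 0.001, -0.746], [0.001, -1.0, -0.002]]
contact_force: [-2.1, 1.0, 1.0]
finger_gap: 0.0237
```

>>> step_arm([
  [[0, 0, 0], [0, 0.4, 0]],
  [[0, 0, 0], [0, 0.4, 0]],
  [[0, 0, 0], [0, 0.4, 0]],
])

```text
t: 5.3
position: [0.5615, -0.1629, 0.0854]
eef_rot: [[-0.779, -0.002, 0.627], [-0.627, 0.001, -0.779], [0.001, -1.0, -0.002]]
contact_force: [-3.7, 2.4, 2.6]
finger_gap: 0.024
```

```bash
python3 -c "
from h import *
go(-55,.561,-.162,.084)
for n in ('wrist','top'):
  p,d=imaging.grab_frame(n);cv2.imwrite(f'pics/{n}2.png',p)
"
```

```text
t 5.3 p [ 0.5615 -0.1629  0.0854] yaw -51.16 tilt [ 9.0e-04 -1.0e+00 -2.1e-03] q6 0.513 F [-3.7  2.4  2.6] M [ 0.24  0.71 -0.03] gap 0.024
shift units [-0.01  0.06 -0.04] turn y units 0.48
```

View pics/wrist2.png

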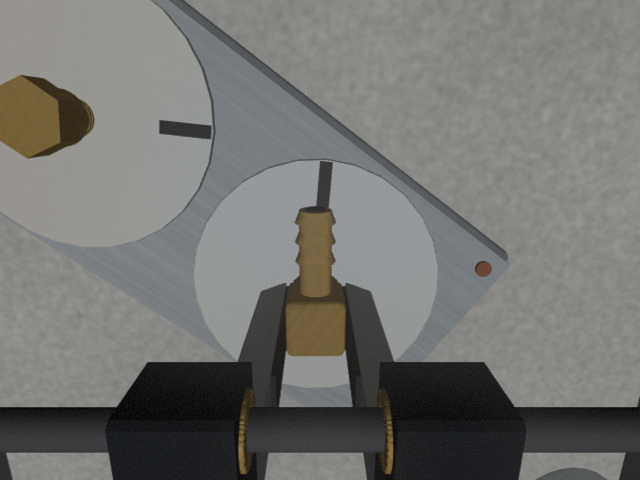

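The wrist view shows the outlet at (316,208–290) following the jaws. The mark bar, (326,163) to (320,208), is still slightly clockwise of it. I measure the residual.

```bash
cat >> h.py <<'E'
def resid(f):
    c=wcam();p=cv2.imread(f);hsv=cv2.cvtColor(p,cv2.COLOR_BGR2HSV)
    w=np.zeros(p.shape[:2],bool);w[140:205,240:400]=1
    k=w&(p.max(2)<80);m=max(comps(k,50),key=lambda m:m.sum());v,u=np.nonzero(m)
    Q=np.array([ray(c,q,.067) for q in zip(u,v)])[:,:2];E=np.linalg.eigh(np.cov(Q.T))[1][:,1];E*=np.sign(E[0])
    w[:]=0;w[150:400,180:450]=1
    e=cv2.Canny(cv2.GaussianBlur(p,(5,5),0),25,60)>0;v,u=np.nonzero(e);P=np.array([ray(c,q,.065) for q in zip(u,v)])[:,:2];cen=np.array([.561,-.163])
    for tol in(.006,.004,.003,.002,.002):
        K=abs(np.hypot(*(P-cen).T)-.062)<tol;A=np.c_[2*P[K],np.ones(K.sum())];s=np.linalg.lstsq(A,(P[K]**2).sum(1),rcond=None)[0];cen=s[:2]
    print('cen',cen.round(4),'mark mean',ang(Q.mean(0)-cen).round(2),'axis',ang(E).round(2),'r',np.hypot(*(Q.mean(0)-cen)).round(4))
    b=(hsv[...,1]>75)&(hsv[...,0]>10)&(hsv[...,0]<35);b[:212]=0;b[275:]=0;b[:,:280]=0;b[:,355:]=0
    v,u=np.nonzero(b);B=np.array([ray(c,q,.109) for q in zip(u,v)])[:,:2]
    E=np.linalg.eigh(np.cov(B.T))[1][:,1];E*=np.sign(E[0]);print('outlet axis',ang(E).round(2),'mean',ang(B.mean(0)-cen).round(2))
E
python3 -c "
from h import *
resid('pics/wrist2.png')"
```

```text
cen [ 0.5612 -0.1607] mark mean 34.25 axis 34.09 r 0.051
outlet axis 38.92 mean 38.77
```

>>> step_arm([
  [[0, 0, 0], [0, 0.3, 0]],
  [[0, 0, 0], [0, 0.55, 0]],
  [[0, 0, 0], [0, 0.55, 0]],
  [[0, 0, 0], [0, 0.55, 0]],
])

```text
t: 5.8
position: [0.5615, -0.1628, 0.0854]
eef_rot: [[-0.825, -0.002, 0.565], [-0.565, 0.001, -0.825], [0.001, -1.0, -0.002]]
contact_force: [-4.7, 3.2, 3.1]
finger_gap: 0.0244
```

```bash
python3 -c "
from h import *
go(-55.5,.561,-.162,.084)
p,d=imaging.grab_frame('wrist');cv2.imwrite('pics/wrist3.png',p)
resid('pics/wrist3.png')"
```

```text
t 5.8 p [ 0.5615 -0.1628  0.0854] yaw -55.57 tilt [ 0.0011 -1.     -0.0022] q6 0.591 F [-4.7  3.2  3.1] M [ 0.35  0.87 -0.06] gap 0.0244
shift units [-0.    0.06 -0.04] turn y units -0.01
cen [ 0.5612 -0.1608] mark mean 34.3 axis 34.37 r 0.0509
outlet axis 34.6 mean 34.49
```

Aligned within about 0.3°. I release and lift.

>>> step_arm([
  [[0, 0, 0], [0, 0, 0]],
  [[0, 0, 0], [0, 0, 0]],
  [[0, 0, 0], [0, 0, 0]],
  [[0, 0, 0], [0, 0, 0]],
  [[0, 0, 0], [0, 0, 0]],
  [[0, 0, 0], [0, 0, 0]],
  [[0, 0, 0], [0, 0, 0]],
  [[0, 0, 0], [0, 0, 0]],
], fingers=0)

```text
t: 6.65
position: [0.5624, -0.1634, 0.0855]
eef_rot: [[-0.825, 0.0, 0.565], [-0.565, 0.0, -0.825], [-0.0, -1.0, 0.0]]
contact_force: [0.2, 0.8, 0.5]
finger_gap: 0.0841
```

>>> step_arm([
  [[0, 0, 0], [0, 0, 0]],
  [[0, 0, 0], [0, 0, 0]],
  [[0, 0, 0], [0, 0, 0]],
  [[0, -0.5, 0], [0, 0, 0]],
  [[0, -1.5, 0], [0, 0, 0]],
  [[0, -2.5, 0], [0, 0, 0]],
  [[0, -3.5, 0], [0, 0, 0]],
  [[0, -4.5, 0], [0, 0, 0]],
])

```text
t: 7.45
position: [0.5625, -0.1634, 0.2002]
eef_rot: [[-0.825, 0.001, 0.565], [-0.565, -0.0, -0.825], [-0.001, -1.0, 0.001]]
contact_force: [0.5, 0.2, -0.3]
finger_gap: 0.094
```

>>> step_arm([
  [[0, 0, 0], [0, 0, 0]],
  [[0, 0, 0], [0, 0, 0]],
])

```text
t: 7.65
position: [0.5626, -0.1635, 0.1987]
eef_rot: [[-0.825, 0.002, 0.565], [-0.565, -0.001, -0.825], [-0.001, -1.0, 0.001]]
contact_force: [-0.2, 0.0, -1.2]
finger_gap: 0.0943
```

```bash
python3 -c "
from h import *
go(-55.5,.561,-.162,.2)
for n in('wrist','scene','top'):
  p,d=imaging.grab_frame(n);cv2.imwrite(f'pics/{n}4.png',p)
p=cv2.imread('pics/wrist4.png');c=wcam();hsv=cv2.cvtColor(p,cv2.COLOR_BGR2HSV)
b=(hsv[...,1]>75)&(hsv[...,0]>10)&(hsv[...,0]<35)
for M,z,l in((b,.109,'brass'),(p.max(2)<95,.067,'dark')):
  for m in comps(M,100):
    v,u=np.nonzero(m);Q=np.array([ray(c,q,z) for q in zip(u,v)])[:,:2];d=Q.mean(0)-[.561,-.162]
    if np.hypot(*d)<.07:
      E=np.linalg.eigh(np.cov(Q.T))[1][:,1];print(l,m.sum(),u.mean(),v.mean(),'axis',ang(E*np.sign(E[0])),'mean',ang(d),'r',np.hypot(*d))
# tee change between first and last top view
a=cv2.imread('pics/top0.png')[225:320,210:305].astype(int);q=cv2.imread('pics/top4.png')[225:320,210:305].astype(int);print('tee diff',abs(a-q).mean(), (abs(a-q).max(2)>40).sum())
"
```

```text
t 7.65 p [ 0.5626 -0.1635  0.1987] yaw -55.61 tilt [-0.001  -1.      0.0014] q6 0.591 F [-0.2  0.  -1.2] M [0.01 0.19 0.04] gap 0.0943
shift units [ 0.02 -0.05 -0.09] turn y units -0.01
brass 2222 313.0783078307831 225.03735373537353 axis 34.34332043963863 mean 44.442861361876346 r 0.013727053726062977
dark 272 312.7757352941176 163.15441176470588 axis 26.116414560241033 mean 37.82765945265667 r 0.049016309719013135
dark 261 311.90038314176246 225.90038314176246 axis -56.56775385237788 mean 90.84822213233019 r 0.0043883236138873025
tee diff 18.399150507848567 0
```

View pics/wrist4.png

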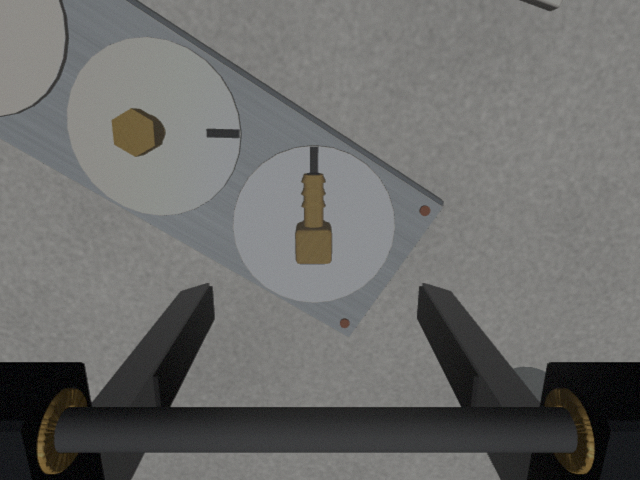

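The wrist view shows the outlet (313,175–225) and the mark bar (314,148–172) in one line. The robot is clear of everything and the tee crop is unchanged apart from brightness.

```bash
python3 -c "
from bench import r
print(r.hand_in())"
```

```text
the job is handed in; nothing more can be done
None
```

I turned the brass elbow about 55.6° clockwise in one grasp, let go, lifted the gripper to about 0.2 m and handed the job in. The last clock reading before hand-in was about 8 s, and wrist forces stayed under 10 N at every reading.

- **Alignment, still gripped:** the outlet was at 34.5–34.6° and the mark at 34.3–34.4°, so they agreed within about 0.3°. The first top view had given the mark as 34.7–35.7°, up to about 1° different.
- **Alignment, after release:** the whole elbow's axis read 34.3°, and the last picture shows the outlet and the bar in one line.
- **Check that disagreed:** the automatic reading of the mark after release gave 26–38°. I discounted it because I think the mask also caught the dark edge of the outlet, which then sat right next to the bar.
- **Tee:** I never went near it with the gripper lowered. Its crop from the top camera had no pixel changed by more than 40 levels. It did show an overall brightness difference of about 18 levels, which I put down to lighting or the arm's shadow and did not check further.

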